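# Swap the open bench cabinet: snap one door shut, pull the other open

### The arm

A 6-joint arm with a two-finger parallel gripper is mounted at the origin on a cart in front of the work surface, level with it; the furniture and walls round the work are solid. World frame = base frame: x ahead of the robot, y to its left, z up, the work surface at z = 0. Lengths are in m, angles in rad, forces in N, time in s.
With the tool pointing down it reaches from about 0.275 to 1 m from the base axis. Payload 8.4 kg.
Tool frame: the origin (TCP) lies on the centre line of the jaws, within the pads' length; the fingertips stand 22 mm ahead of it and the grasp point (between the pads) lies 3 mm ahead of it; z points along the fingers, y is the direction in which the jaws open and shut (so a half turn about z gives the same grasp; the last joint's range is limited). The gripper opens to 85 mm and grips with 20 to 120 N. Pads are 22 mm wide; open, the fingers measure 114 mm over their backs; the gripper's body (76 mm by 85 mm) begins 54 mm behind the grasp point. The pads swing forward as they close: fully open they stand 13 mm farther back than shut.
Start: joints at [-1.204, 0.353, 1.633, -0, 1.155, -0.002], TCP at [0.225, -0.583, 0.253] pointing down, gripper open.
Joint ranges: [-2.63, 2.63], [-0.92, 2.1], [0.06, 2.66], [-1.3, 4.44], [0, 2.69], [-3.02, 3.02]. Speed limits (rad/s): [2.22, 2.22, 2.79, 3.14, 3.14, 3.14].

### API

Orientations are given as a rotation vector (axis times angle).
In Python, from station import env, capture, job gives the robot as it stands. The module is installed in compiled form; this text tells all that it offers.
- The arm moves only by the shell command python3 -m jog 'ROWS'. ROWS is JSON, a list of rows, each an object with "fingers": the closure, from 0 (fully open) to 1 (shut); "slide": the shift along the tool's x, y, z in m, a list of three; "turn": the turn, a rotation vector about the tool's x, y, z in degrees, a list of three. In form: [{"fingers": fingers, "slide": [x, y, z], "turn": [rx, ry, rz]}, ...]. A call has 1 to 10 rows; each row shifts and turns the commanded pose from where the row before left it, along the tool's axes as they then stand; what a row does not reach is not made up. A row lasts 1/12 s, in which the tool goes at most 41.7 mm and 7.16 degrees, less where a joint would pass 70% of its speed; a pose out of reach is approached as far as the arm can. A call is refused whole if a number of a shift passes 0.0417 or a number of a turn 7.16, either way. A call with a gripper value outside its range is refused whole. The fingers move at their own pace and stop on an object; the grip force is fixed at half the most. Time passes only in rows, so rows that do not move let the fingers close. It gives the time, the measured TCP pose, the force and the opening at its end, in the units of the state.
- env.get_state(): the state, without advancing time (a new reading comes with each control period).
- capture(name): name is "scene" or "top"; returns a dict with "color" (420x560x3 uint8, red, green, blue), "K" (3x3 intrinsics, pixels), "k1" (the pictures are not rectified: a ray, as slopes to the right and down, at radius r is drawn at 1 + k1 r^2 times it, then the intrinsics apply), "rvec" (rotation vector, rad) and "tvec" (3), from world to camera coordinates, as OpenCV has them. Camera axes: x right, y down, z forward; pixel columns grow to the right and rows downward; lengths in m; the calibration is good to about 2 mm. A picture is of the moment at which its call begins. There is no depth.
- job.finish_job(): hands the job in, once; it reports no verdict.
The state is a dict: "time": time; "qpos": joint angles; "joint_velocities": joint speeds; "joint_torque": joint torques, N m; "eef_pos": TCP position; "orientation": TCP orientation; "ft_force": force on the tool from outside, world axes, zero at the start; "wrist_torque": the same for the moment, N m; "finger_gap": finger opening in m.
Only numpy, scipy, OpenCV 4.12 (cv2) and the standard library are available. Lean on these libraries where they do the work, as an engineer would, in place of code of your own. Each camera call takes 0.05 s, during which the arm holds its last target.

### The job

We are finished with the cabinet with the blue door and need the parts in the one with the yellow door. Push the blue door shut until its roller catch snaps and holds it fully closed, and pull the yellow door through its catch and leave it at least half open. Do not move or knock over the flux bottle and the white dispenser that stand on the bench.

Things in the scene. Friction and masses are not known exactly. Their poses are not given: they have to be found in the camera images.
- blue_cabinet: small grey steel cabinet with a blue door on its front, holding a solder reel and a clear box; 160 wide, 140 deep, 180 high, fixed. Origin: centre of its underside; x to its back, y to the left as seen from the robot, z up. The door is hinged at the right as seen from the robot and opens towards the robot. The two cabinets may stand either way round, 0.23 to 0.4 m apart, turned up to 0.25 rad
- yellow_cabinet: small grey steel cabinet with a yellow door on its front, holding a fuse pack and a yellow box; 160 wide, 140 deep, 180 high, fixed. Origin: centre of its underside; x to its back, y to the left as seen from the robot, z up. The door is hinged at the right as seen from the robot and opens towards the robot. The two cabinets may stand either way round, 0.23 to 0.4 m apart, turned up to 0.25 rad
- blue_handle (a point): grip point on the blue door's handle: vertical steel bar, 10 thick, 80 long, 33 clear of the door. Point on the bar's axis, 155 above the bench, 20 below the bar's top, 25 below the cabinet's top. Axes turn with the door: x square into its face, y from hinge to free edge, z up; the upright hinge line is 38 mm along +x and 125 mm along -y from here. Door 158 wide, 166 high, 12 thick
- blue_door (a joint): angle of the blue door, rad: 0 shut, growing as it opens to at most 1.75; starts 0.6 to 1.0. Stays where it is left (friction 0.04 N m), but a sprung roller catch resists closing from about 0.14 to 0.07 rad (some 6 N at the handle), then draws it home and holds it; pulling it open takes about as much
- yellow_handle (a point): grip point on the yellow door's handle: vertical steel bar, 10 thick, 80 long, 33 clear of the door. Point on the bar's axis, 155 above the bench, 20 below the bar's top, 25 below the cabinet's top. Axes turn with the door: x square into its face, y from hinge to free edge, z up; the upright hinge line is 38 mm along +x and 125 mm along -y from here. Door 158 wide, 166 high, 12 thick
- yellow_door (a joint): angle of the yellow door, rad: 0 shut, growing as it opens to at most 1.75; starts at 0, held by its catch. Stays where it is left (friction 0.04 N m), but a sprung roller catch resists closing from about 0.14 to 0.07 rad (some 6 N at the handle), then draws it home and holds it; pulling it open takes about as much
- flux_bottle_mid (a point): bystander: small white squeeze bottle with a red cap and thin nozzle, 38 in diameter, 118 high, loose, upright on the bench; this point is its centre, half-way up (z up)
- ipa_dispenser_mid (a point): bystander: white round solvent dispenser, 60 in diameter, 122 high, loose, upright on the bench; this point is its centre, half-way up (z up)

How it is judged:
By the outcome, as a careful person would: the job done as asked, in the order asked, and still so for the second after the job is handed in, with the robot touching nothing.
It also fails if it takes over 48 s, if anything falls off the work surface, if the arm or the gripper's body presses on something with over 40 N, if the wrist force passes 120 N, or if a joint passes its speed limit or range.

## Working session

There is one attempt and no reset: what is moved stays moved. The work goes in short steps, Python scripts to look and compute and a shell command to move; the robot and the scene stay as the last step left them, time stands still between calls to the robot, and variables do not carry over. Pictures are saved under pics/ and viewed, and the job is handed in when it is done.

```bash
mkdir -p pics; ls; python3 - <<'E'
from station import env, capture, job
import cv2, numpy as np
print(env.get_state())
for n in ("scene","top"):
    c=capture(n); cv2.imwrite(f"pics/{n}0.png",c["color"][:,:,::-1])
    R=cv2.Rodrigues(np.array(c["rvec"]))[0]; print(n,c["K"],c["k1"],-R.T@np.array(c["tvec"]),R)
E
```

```text
pics
{'time': 0.0, 'qpos': array([-1.20441342e+00,  3.53633438e-01,  1.63414867e+00, -9.32585269e-06,
        1.15522385e+00, -2.40832436e-03]), 'joint_velocities': array([ 6.74201779e-04,  3.33845401e-04, -6.83720880e-04, -1.17164350e-03,
        6.66386360e-05, -1.57019341e-03]), 'joint_torque': array([ 1.05173338e-03, -6.05251122e+01, -3.42070162e+01,  1.63199065e-04,
        9.29531758e-03, -2.27355406e-05]), 'eef_pos': array([ 0.22513256, -0.5825498 ,  0.25256464]), 'orientation': array([-3.08696800e+00, -5.75769879e-01,  4.14783394e-04]), 'ft_force': array([-0.53392933,  0.87148062, -0.06251497]), 'wrist_torque': array([-0.0261881 ,  0.01189638, -0.0534449 ]), 'finger_gap': 0.08539883811345543}
scene [[544.69047067   0.         285.12432844]
 [  0.         544.69047067 219.00673366]
 [  0.           0.           1.        ]] 0.06857915722571466 [-0.12595479 -0.84911177  1.26005679] [[ 0.74704078 -0.66455333  0.0172898 ]
 [-0.50321946 -0.58229381 -0.6385171 ]
 [ 0.43439641  0.46829775 -0.76941339]]
top [[445.21382989   0.         273.7610943 ]
 [  0.         445.21382989 214.5104319 ]
 [  0.           0.           1.        ]] -0.11401742386487151 [-0.07921503  0.18060149  1.00367184] [[-0.46668675 -0.8843396  -0.01212231]
 [-0.69446793  0.37490541 -0.61413372]
 [ 0.54764748 -0.27818951 -0.78910888]]
```

View pics/scene0.png

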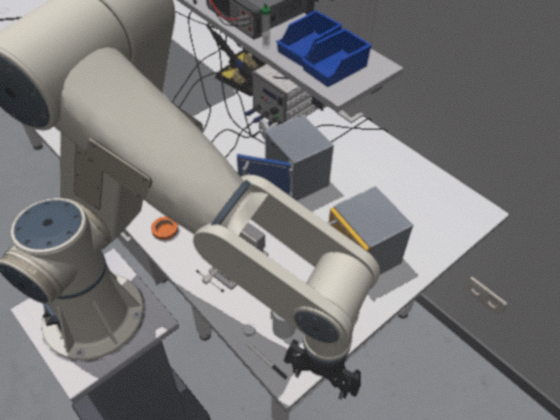

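View pics/top0.png

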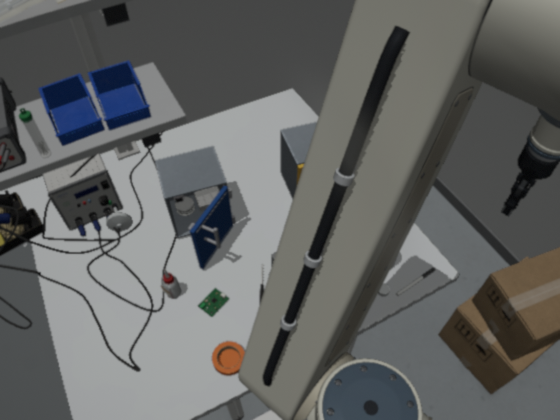

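```bash
cat > h.py <<'E'
from station import env, capture, job
import cv2, numpy as np
def cam(n):
    c=capture(n); c["R"]=cv2.Rodrigues(np.array(c["rvec"]))[0]; c["t"]=np.array(c["tvec"]).ravel(); c["C"]=-c["R"].T@c["t"]; return c
def ray(c,u,v):
    K=c["K"]; d=np.array([(u-K[0,2])/K[0,0],(v-K[1,2])/K[1,1]]); p=d.copy()
    for _ in range(20): p=d/(1+c["k1"]*(p@p))
    r=c["R"].T@np.array([p[0],p[1],1]); return r/np.linalg.norm(r)
def onz(c,u,v,z):
    r=ray(c,u,v); return c["C"]+r*(z-c["C"][2])/r[2]
def proj(c,P):
    q=c["R"]@np.array(P)+c["t"]; p=q[:2]/q[2]; p=p*(1+c["k1"]*(p@p)); return c["K"][:2,:2]@p+c["K"][:2,2]
def tri(c1,a,c2,b):
    r1,r2=ray(c1,*a),ray(c2,*b); A=np.c_[r1,-r2]; s=np.linalg.lstsq(A,c2["C"]-c1["C"],rcond=None)[0]
    p,q=c1["C"]+s[0]*r1,c2["C"]+s[1]*r2; return (p+q)/2,np.linalg.norm(p-q)
def crop(c,x0,y0,x1,y1,name,s=4):
    cv2.imwrite("pics/"+name,cv2.resize(c["color"][y0:y1,x0:x1,::-1],None,fx=s,fy=s,interpolation=cv2.INTER_CUBIC))
E
python3 - <<'E'
from h import *
t=cam("top"); s=cam("scene")
crop(t,140,130,280,310,"t1.png",3.3); crop(s,220,100,420,300,"s1.png",3)
E
```

```text
(no output)
```

View pics/t1.png

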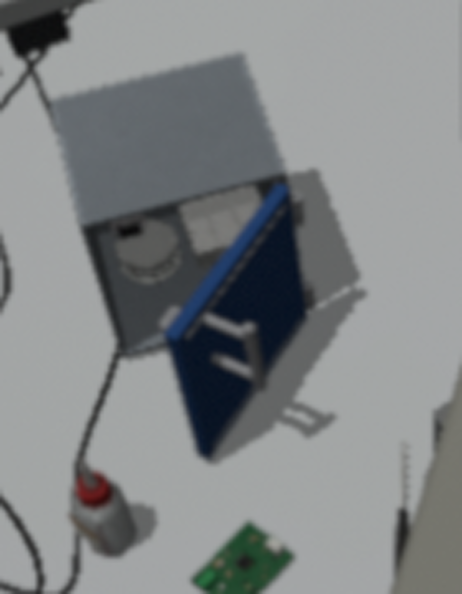

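View pics/s1.png

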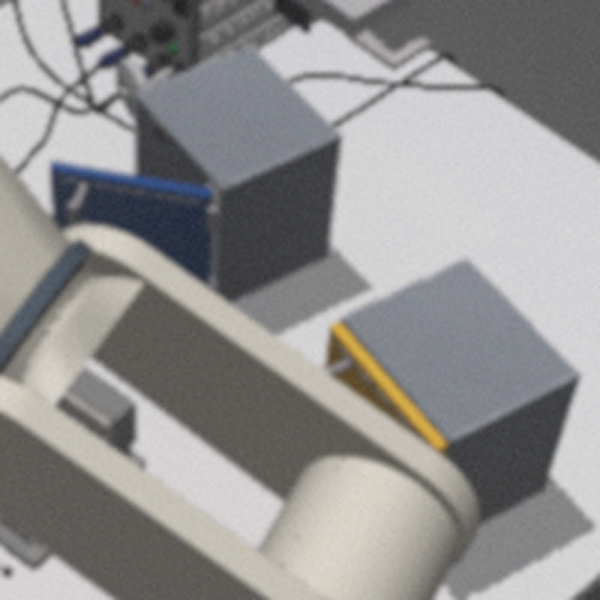

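```bash
python3 - <<'E'
from h import *
np.set_printoptions(precision=4,suppress=True)
t=cam("top"); s=cam("scene")
T=lambda x,y:(140+x/3.3,130+y/3.3); S=lambda x,y:(220+x/3,100+y/3)
for n,a,b in [("BL",(52,100),(245,47)),("BR",(243,55),(338,138)),("FR",(285,178),(215,190)),("FL",(84,225),(137,100)),("doorfree",(170,333),(52,165)),("doorhinge",(282,186),(212,192)),]:
    print(n,onz(t,*T(*a),.18),onz(s,*S(*b),.18),tri(t,T(*a),s,S(*b)))
print("hand top z.175",onz(t,*T(250,325),.175), "bot .095",onz(t,*T(258,385),.095))
print("flux base",onz(t,*T(115,545),0),onz(t,*T(93,490),.09))
for n,b in [("yFL",(335,325)),("yBL",(467,262)),("yBR",(577,378)),("yFR",(440,445))]: print(n,onz(s,*S(*b),.18))
for n,b in [("shelfcorner",(402,68))]: print(n,[tri(t,(187,106),s,b)])
print("disp?",onz(s,283,330,0),onz(s,283,318,0.06))
E
```

```text
BL [0.7997 0.0791 0.18  ] [0.7945 0.0815 0.18  ] (array([0.7933, 0.0794, 0.1838]), np.float64(0.0032357522165772875))
BR [ 0.7728 -0.0755  0.18  ] [ 0.7711 -0.0763  0.18  ] (array([ 0.7723, -0.0756,  0.1795]), np.float64(0.0013625085475889383))
FR [ 0.6336 -0.051   0.18  ] [ 0.6331 -0.0516  0.18  ] (array([ 0.6337, -0.0512,  0.1795]), np.float64(0.0004346354764568551))
FL [0.6626 0.0993 0.18  ] [0.659  0.0917 0.18  ] (array([0.6659, 0.0985, 0.1737]), np.float64(0.0037278120113934596))
doorfree [0.5399 0.0786 0.18  ] [0.5382 0.074  0.18  ] (array([0.5418, 0.078 , 0.1759]), np.float64(0.0018832837816087197))
doorhinge [ 0.6273 -0.0458  0.18  ] [ 0.6292 -0.0518  0.18  ] (array([ 0.633 , -0.0475,  0.1739]), np.float64(0.0007389689155076392))
hand top z.175 [0.5234 0.0256 0.175 ] bot .095 [0.5277 0.0273 0.095 ]
flux base [0.5075 0.168  0.    ] [0.5039 0.1678 0.09  ]
yFL [ 0.6004 -0.2444  0.18  ]
yBL [ 0.7439 -0.269   0.18  ]
yBR [ 0.7143 -0.4216  0.18  ]
yFR [ 0.5737 -0.3939  0.18  ]
shelfcorner [(array([ 1.0024, -0.0684,  0.2525]), np.float64(0.15173151864968693))]
disp? [ 0.3354 -0.3551 -0.    ] [ 0.3353 -0.3539  0.06  ]
```

```bash
cat >> h.py <<'E'
def go(x,y,z,ya):
    """print world target (grasp-TCP x,y,z; tool-y heading ya rad, tool down) as needed turn and slide"""
    from scipy.spatial.transform import Rotation as Ro
    st=env.get_state(); R=Ro.from_rotvec(st["orientation"]).as_matrix()
    Y=np.array([np.cos(ya),np.sin(ya),0]); Z=np.array([0,0,-1.]); Rt=np.c_[np.cross(Y,Z),Y,Z]
    D=np.array([x,y,z])-st["eef_pos"]
    np.set_printoptions(precision=4,suppress=True)
    print("t",round(st["time"],2),"pos",st["eef_pos"],"yaw",round(np.arctan2(R[1,1],R[0,1]),3),"F",st["ft_force"],"gap",round(st["finger_gap"],4))
    print("turn(deg,tool)",np.degrees(Ro.from_matrix(R.T@Rt).as_rotvec()),"slide now-axes",R.T@D,"slide after-turn axes",Rt.T@D)
E
python3 -m jog '[{"fingers":0,"slide":[0,0,0],"turn":[0,0,-6.9]},{"fingers":0,"slide":[0,0,0],"turn":[0,0,-6.9]},{"fingers":0,"slide":[0.0297,-0.0165,0],"turn":[0,0,0]},{"fingers":0,"slide":[0.0297,-0.0165,0],"turn":[0,0,0]},{"fingers":0,"slide":[0.0297,-0.0165,0],"turn":[0,0,0]},{"fingers":0,"slide":[0.0297,-0.0165,0],"turn":[0,0,0]},{"fingers":0,"slide":[0.0297,-0.0165,0],"turn":[0,0,0]},{"fingers":0,"slide":[0.0297,-0.0165,0],"turn":[0,0,0]},{"fingers":0,"slide":[0.0297,-0.0165,0],"turn":[0,0,0]},{"fingers":0,"slide":[0.0297,-0.0165,0],"turn":[0,0,0]}]'
python3 -c "
from h import *
go(.525,.028,.253,-.963)"
```

```text
time: 1.13
eef_pos: [0.3449, -0.3372, 0.2534]
orientation: [2.997, 0.942, 0.0]
ft_force: [0.7, 1.1, 0.3]
finger_gap: 0.0853
t 1.13 pos [ 0.3449 -0.3372  0.2534] yaw -0.961 F [0.7415 1.0542 0.2788] gap 0.0853
turn(deg,tool) [ 0.0204 -0.006   0.0912] slide now-axes [ 0.3567 -0.1964  0.0004] slide after-turn axes [ 0.3564 -0.197   0.0004]
```

```bash
python3 -m jog '[{"fingers":0,"slide":[0.0297,-0.0165,0],"turn":[0,0,0]},{"fingers":0,"slide":[0.0297,-0.0165,0],"turn":[0,0,0]},{"fingers":0,"slide":[0.0297,-0.0165,0],"turn":[0,0,0]},{"fingers":0,"slide":[0.0297,-0.0165,0],"turn":[0,0,0]},{"fingers":0,"slide":[0.0297,-0.0165,0],"turn":[0,0,0]},{"fingers":0,"slide":[0.0297,-0.0165,0],"turn":[0,0,0]},{"fingers":0,"slide":[0.0297,-0.0165,0],"turn":[0,0,0]},{"fingers":0,"slide":[0.0297,-0.0165,0],"turn":[0,0,0]},{"fingers":0,"slide":[0.0297,-0.0165,0],"turn":[0,0,0]},{"fingers":0,"slide":[0.0297,-0.0165,0],"turn":[0,0,0]}]'
python3 -c "
from h import *
go(.525,.028,.253,-.963)
t=cam('top'); s=cam('scene')
cv2.imwrite('pics/t2.png',t['color'][:,:,::-1]);cv2.imwrite('pics/s2.png',s['color'][:,:,::-1])"
```

```text
time: 1.97
eef_pos: [0.494, -0.0317, 0.2535]
orientation: [2.996, 0.943, 0.001]
ft_force: [0.2, -0.5, -0.1]
finger_gap: 0.085
t 1.97 pos [ 0.494  -0.0317  0.2535] yaw -0.961 F [ 0.1996 -0.5207 -0.1216] gap 0.085
turn(deg,tool) [ 0.017 -0.015  0.115] slide now-axes [ 0.0596 -0.0312  0.0005] slide after-turn axes [ 0.0595 -0.0313  0.0005]
```

View pics/t2.png

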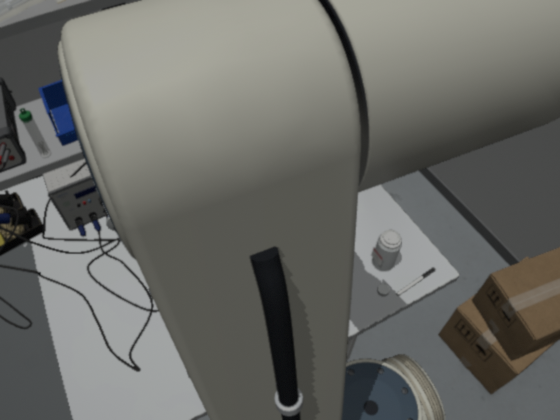

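View pics/s2.png

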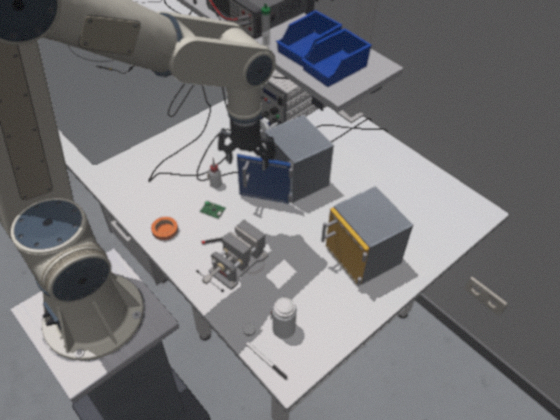

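```bash
python3 -c "
from h import *
s=cam('scene')
crop(s,200,110,420,280,'s3.png',3.6)
crop(s,190,220,410,350,'s4.png',3.6)"
```

```text
(no output)
```

View pics/s3.png

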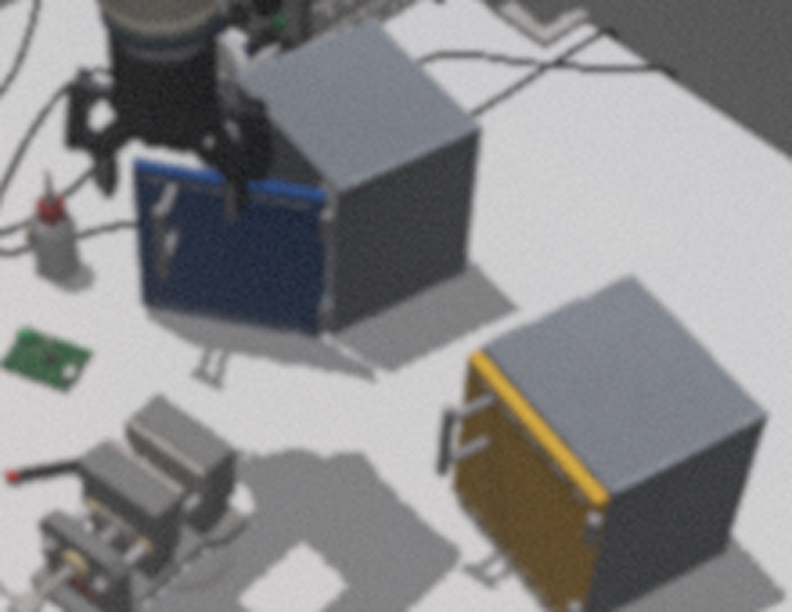

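View pics/s4.png

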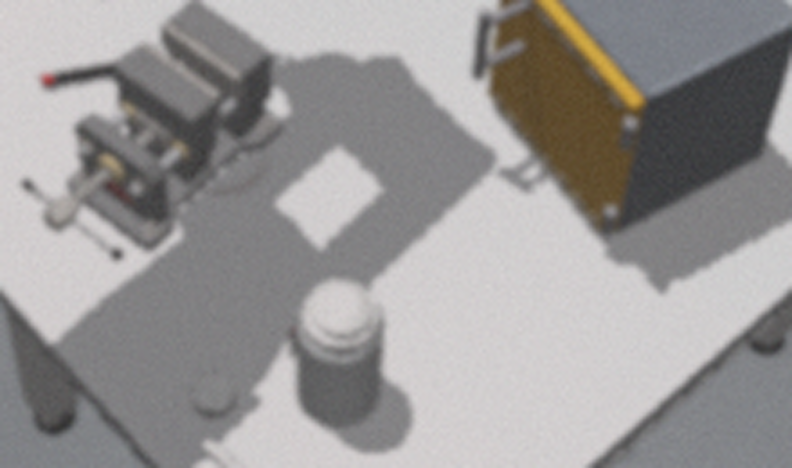

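```bash
python3 -c "
from h import *
np.set_printoptions(precision=4,suppress=True)
s=cam('scene')
S=lambda x,y:(200+x/3.6,110+y/3.6)
S4=lambda x,y:(190+x/3.6,220+y/3.6)
for n,a,z in [('yh top',(449,408),.175),('yh bot',(443,472),.095),('y hinge',(606,503),.173),('y free',(474,355),.173),('bh top',(161,205),.175),('bh bot',(163,262),.095),('bhinge',(328,200),.173),('bfree',(134,163),.173),('flux',(52,205),.09),('fluxbase',(60,275),.0),('yhingebot',(590,606),0.007)]: print(n,onz(s,*S(*a),z))
print('disp',onz(s,*S4(340,308),.122),onz(s,*S4(336,428),0))
print('vise',onz(s,*S4(230,50),.1),onz(s,*S4(150,75),.1))
"
```

```text
yh top [ 0.5542 -0.2662  0.175 ]
yh bot [ 0.5577 -0.2646  0.095 ]
y hinge [ 0.5782 -0.3966  0.173 ]
y free [ 0.6044 -0.2412  0.173 ]
bh top [0.527  0.0271 0.175 ]
bh bot [0.5351 0.0397 0.095 ]
bhinge [ 0.6309 -0.0521  0.173 ]
bfree [0.5416 0.0793 0.173 ]
flux [0.5089 0.155  0.09  ]
fluxbase [0.511  0.1586 0.    ]
yhingebot [ 0.6045 -0.3859  0.007 ]
disp [ 0.3363 -0.3567  0.122 ] [ 0.3195 -0.3743  0.    ]
vise [ 0.4304 -0.1269  0.1   ] [ 0.3706 -0.1063  0.1   ]
```

```bash
python3 -m jog '[{"fingers":0,"slide":[0.03,-0.015,0],"turn":[0,0,0]},{"fingers":0,"slide":[0.03,-0.015,0],"turn":[0,0,0]},{"fingers":0,"slide":[0,0,0.025],"turn":[0,0,0]},{"fingers":0,"slide":[0,0,0.025],"turn":[0,0,0]},{"fingers":0,"slide":[0,0,0.025],"turn":[0,0,0]},{"fingers":0,"slide":[0,0,0.02],"turn":[0,0,0]},{"fingers":0,"slide":[0,0,0],"turn":[0,0,0]}]'
python3 -c "
from h import *
go(.526,.027,.158,-.963)
s=cam('scene'); crop(s,200,110,360,230,'s5.png',4)"
```

```text
time: 2.75
eef_pos: [0.5226, 0.0241, 0.1548]
orientation: [-2.996, -0.941, 0.01]
ft_force: [-1.1, -0.5, -0.1]
finger_gap: 0.0856
t 2.75 pos [0.5226 0.0241 0.1548] yaw -0.962 F [-1.0695 -0.457  -0.134 ] gap 0.0856
turn(deg,tool) [-0.1873  0.3272  0.0347] slide now-axes [ 0.0044 -0.0004 -0.0033] slide after-turn axes [ 0.0044 -0.0004 -0.0032]
```

View pics/s5.png

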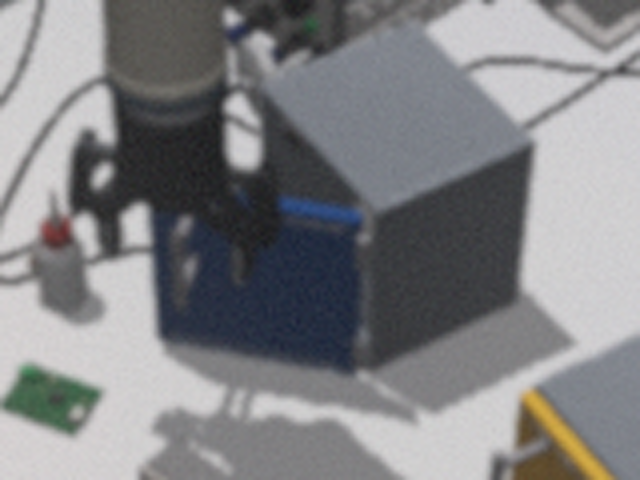

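```bash
python3 -m jog '[{"fingers":1,"slide":[0.004,0,-0.002],"turn":[0,0,0]},{"fingers":1,"slide":[0,0,0],"turn":[0,0,0]},{"fingers":1,"slide":[0,0,0],"turn":[0,0,0]},{"fingers":1,"slide":[0,0,0],"turn":[0,0,0]},{"fingers":1,"slide":[0,0,0],"turn":[0,0,0]},{"fingers":1,"slide":[0,0,0],"turn":[0,0,0]},{"fingers":1,"slide":[0,0,0],"turn":[0,0,0]},{"fingers":1,"slide":[0,0,0],"turn":[0,0,0]}]'
```

```text
time: 3.47
eef_pos: [0.5278, 0.0286, 0.1608]
orientation: [-2.995, -0.942, 0.002]
ft_force: [-6.3, 4.3, 10.0]
finger_gap: 0.0085
```

```bash
python3 -m jog '[{"fingers":1,"slide":[0.0088,-0.0023,0],"turn":[0,0,4]},{"fingers":1,"slide":[0.0088,-0.0023,0],"turn":[0,0,4]},{"fingers":1,"slide":[0.0088,-0.0023,0],"turn":[0,0,4]},{"fingers":1,"slide":[0.0088,-0.0023,0],"turn":[0,0,4]},{"fingers":1,"slide":[0.0088,-0.0023,0],"turn":[0,0,4]},{"fingers":1,"slide":[0.0088,-0.0023,0],"turn":[0,0,4]}]'
python3 -c "
from h import *
H=np.array([.629,-.054]);a=1.391+.787-np.radians(24);u=np.array([np.cos(a),np.sin(a)]);x=np.array([u[1],-u[0]]);p=H+.125*u-.038*x
go(*p,.16,a-np.pi)
s=cam('scene'); crop(s,200,110,360,230,'s6.png',4)"
```

```text
time: 3.97
eef_pos: [0.5703, 0.0638, 0.1608]
orientation: [-3.126, -0.293, 0.001]
ft_force: [-4.5, 5.2, 5.9]
finger_gap: 0.0082
t 3.97 pos [0.5703 0.0638 0.1608] yaw -1.384 F [-4.4714  5.2337  5.8744] gap 0.0082
turn(deg,tool) [-0.1048  0.0391 -0.0686] slide now-axes [-0.0024  0.0017  0.0008] slide after-turn axes [-0.0024  0.0017  0.0008]
```

View pics/s6.png

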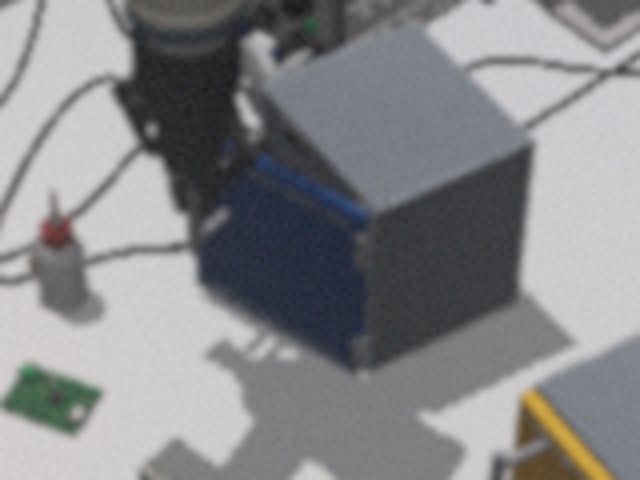

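```bash
python3 -m jog '[{"fingers":1,"slide":[0.0088,-0.0023,0],"turn":[0,0,4]},{"fingers":1,"slide":[0.0088,-0.0023,0],"turn":[0,0,4]},{"fingers":1,"slide":[0.0088,-0.0023,0],"turn":[0,0,4]},{"fingers":1,"slide":[0.0088,-0.0023,0],"turn":[0,0,4]},{"fingers":1,"slide":[0.0066,-0.0017,0],"turn":[0,0,3]}]'
python3 -m jog '[{"fingers":1,"slide":[0.0044,-0.0012,0],"turn":[0,0,2]},{"fingers":1,"slide":[0,0,0],"turn":[0,0,0]}]'
python3 -c "
from h import *
H=np.array([.629,-.054]);a=1.391;u=np.array([np.cos(a),np.sin(a)]);x=np.array([u[1],-u[0]]);p=H+.125*u-.038*x
go(*p,.16,a-np.pi)
s=cam('scene'); crop(s,200,110,360,230,'s7.png',4)"
```

```text
time: 4.43
eef_pos: [0.6122, 0.0771, 0.1609]
orientation: [-3.131, 0.227, -0.001]
ft_force: [1.7, 5.0, 1.7]
finger_gap: 0.0085
time: 4.6
eef_pos: [0.6137, 0.0773, 0.1607]
orientation: [-3.129, 0.279, 0.01]
ft_force: [-13.5, 4.2, 15.2]
finger_gap: 0.0083
t 4.6 pos [0.6137 0.0773 0.1607] yaw -1.749 F [-13.4681   4.1823  15.1575] gap 0.0083
turn(deg,tool) [0.001  0.3634 0.1066] slide now-axes [0.0006 0.0014 0.0007] slide after-turn axes [0.0006 0.0014 0.0007]
```

View pics/s7.png

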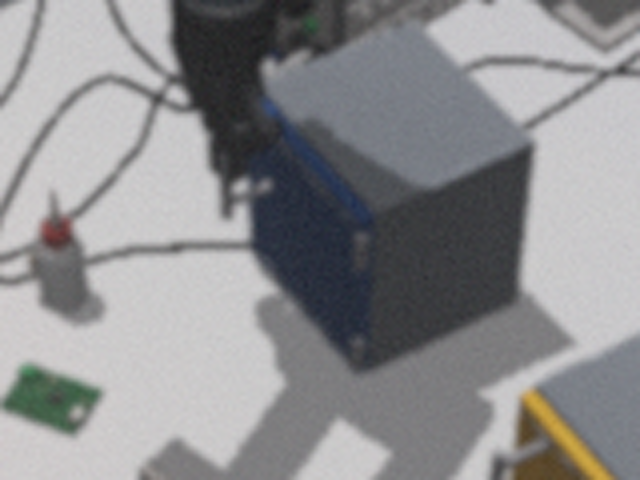

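```bash
python3 -m jog '[{"fingers":1,"slide":[0.002,0,0],"turn":[0,0,0]},{"fingers":1,"slide":[0,0,0],"turn":[0,0,0]},{"fingers":0,"slide":[-0.001,0,0],"turn":[0,0,0]},{"fingers":0,"slide":[0,0,0],"turn":[0,0,0]},{"fingers":0,"slide":[0,0,0],"turn":[0,0,0]},{"fingers":0,"slide":[0,0,0],"turn":[0,0,0]},{"fingers":0,"slide":[0,0,0],"turn":[0,0,0]},{"fingers":0,"slide":[0,0,0],"turn":[0,0,0]}]'
python3 -m jog '[{"fingers":0,"slide":[0,0,-0.025],"turn":[0,0,0]},{"fingers":0,"slide":[0,0,-0.03],"turn":[0,0,0]},{"fingers":0,"slide":[0,0,-0.04],"turn":[0,0,0]}]'
python3 -c "
from h import *
go(.556,-.266,.255,-1.756)
s=cam('scene'); crop(s,200,110,360,230,'s8.png',4)"
```

```text
time: 5.32
eef_pos: [0.6172, 0.0759, 0.1602]
orientation: [3.129, -0.276, 0.0]
ft_force: [0.3, -0.1, 0.5]
finger_gap: 0.0797
time: 5.57
eef_pos: [0.6155, 0.0758, 0.2538]
orientation: [3.128, -0.276, -0.008]
ft_force: [1.0, 0.7, -0.7]
finger_gap: 0.0853
t 5.57 pos [0.6155 0.0758 0.2538] yaw -1.747 F [ 0.9792  0.6886 -0.7414] gap 0.0853
turn(deg,tool) [0.0842 0.2708 0.5328] slide now-axes [ 0.0012  0.3469 -0.0007] slide after-turn axes [ 0.0044  0.3469 -0.0012]
```

View pics/s8.png

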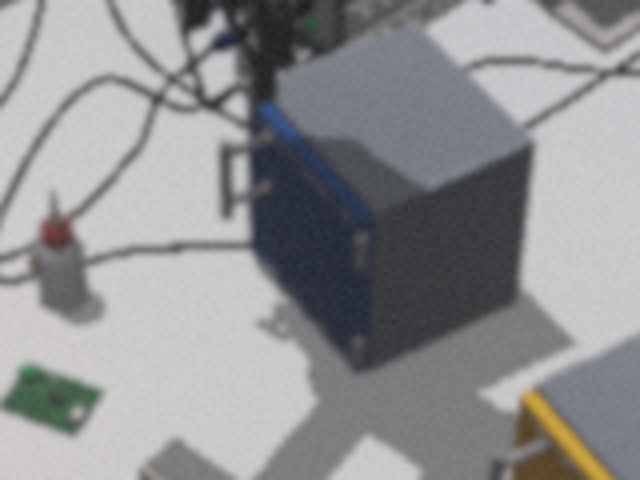

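```bash
python3 -m jog '[{"fingers":0,"slide":[0,0.0347,0],"turn":[0,0,0.5]},{"fingers":0,"slide":[0,0.0347,0],"turn":[0,0,0]},{"fingers":0,"slide":[0,0.0347,0],"turn":[0,0,0]},{"fingers":0,"slide":[0,0.0347,0],"turn":[0,0,0]},{"fingers":0,"slide":[0,0.0347,0],"turn":[0,0,0]},{"fingers":0,"slide":[0,0.0347,0],"turn":[0,0,0]},{"fingers":0,"slide":[0,0.0347,0],"turn":[0,0,0]},{"fingers":0,"slide":[0,0.0347,0],"turn":[0,0,0]},{"fingers":0,"slide":[0,0.0347,0],"turn":[0,0,0]},{"fingers":0,"slide":[0,0.0347,0],"turn":[0,0,0]}]'
python3 -c "
from h import *
go(.556,-.266,.158,-1.756)
s=cam('scene');t=cam('top'); crop(s,200,110,400,260,'s9.png',4);crop(t,140,130,280,240,'t9.png',5)"
```

```text
time: 6.45
eef_pos: [0.5532, -0.267, 0.2553]
orientation: [3.128, -0.29, 0.001]
ft_force: [1.0, 0.1, -0.1]
finger_gap: 0.085
t 6.45 pos [ 0.5532 -0.267   0.2553] yaw -1.755 F [ 1.024   0.0523 -0.1256] gap 0.085
turn(deg,tool) [ 0.0086 -0.0311  0.0312] slide now-axes [ 0.0025 -0.0015  0.0973] slide after-turn axes [ 0.0026 -0.0015  0.0973]
```

View pics/s9.png

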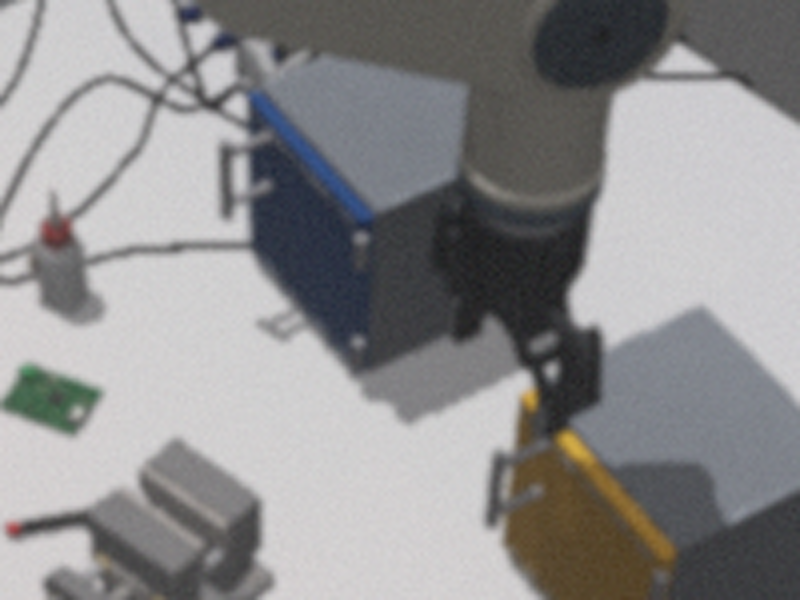

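View pics/t9.png

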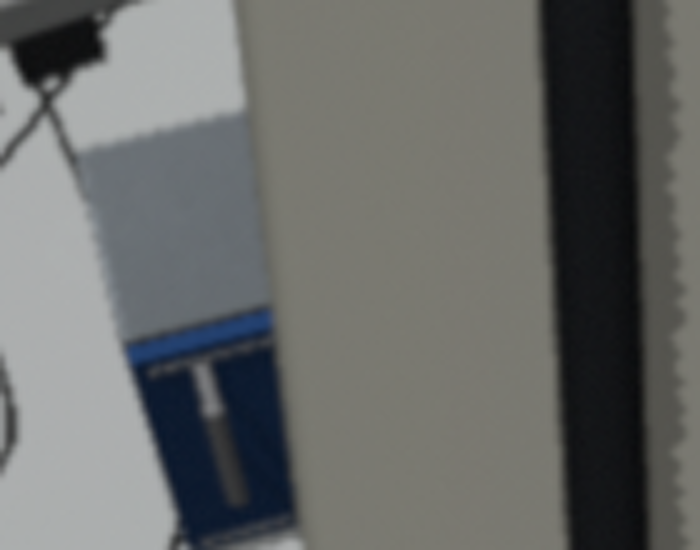

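```bash
python3 -m jog '[{"fingers":0,"slide":[0.0025,-0.0015,0.025],"turn":[0,0,0]},{"fingers":0,"slide":[0,0,0.025],"turn":[0,0,0]},{"fingers":0,"slide":[0,0,0.025],"turn":[0,0,0]},{"fingers":0,"slide":[0,0,0.022],"turn":[0,0,0]},{"fingers":0,"slide":[0,0,0],"turn":[0,0,0]}]'
python3 -c "
from h import *
go(.556,-.266,.158,-1.756)
s=cam('scene'); crop(s,260,150,440,285,'s10.png',4)"
```

```text
time: 6.97
eef_pos: [0.5541, -0.2624, 0.1538]
orientation: [-3.126, 0.289, 0.01]
ft_force: [-0.4, 0.9, -0.2]
finger_gap: 0.0853
t 6.97 pos [ 0.5541 -0.2624  0.1538] yaw -1.755 F [-0.3671  0.9229 -0.1723] gap 0.0853
turn(deg,tool) [-0.1116  0.3812  0.0488] slide now-axes [ 0.0025  0.0032 -0.0042] slide after-turn axes [ 0.0025  0.0032 -0.0042]
```

View pics/s10.png

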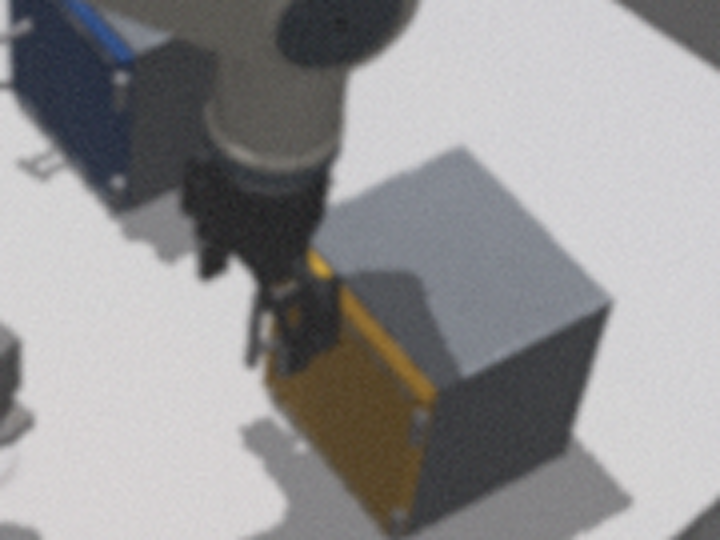

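Handle is between the open fingers, with gaps either side; close on it.

```bash
python3 -m jog '[{"fingers":1,"slide":[0.002,0.003,-0.004],"turn":[0,0,0]},{"fingers":1,"slide":[0,0,0],"turn":[0,0,0]},{"fingers":1,"slide":[0,0,0],"turn":[0,0,0]},{"fingers":1,"slide":[0,0,0],"turn":[0,0,0]},{"fingers":1,"slide":[0,0,0],"turn":[0,0,0]},{"fingers":1,"slide":[0,0,0],"turn":[0,0,0]},{"fingers":1,"slide":[0,0,0],"turn":[0,0,0]},{"fingers":1,"slide":[0,0,0],"turn":[0,0,0]}]'
```

```text
time: 7.68
eef_pos: [0.5583, -0.2644, 0.1631]
orientation: [-3.123, 0.29, -0.0]
ft_force: [2.1, 17.2, 9.7]
finger_gap: 0.008
```

```bash
python3 -m jog '[{"fingers":1,"slide":[-0.0043,-0.0006,0],"turn":[0,0,-2]},{"fingers":1,"slide":[-0.0043,0.0014,0],"turn":[0,0,-2]},{"fingers":1,"slide":[-0.0043,0.0014,0],"turn":[0,0,-2]},{"fingers":1,"slide":[-0.0043,0.0014,0],"turn":[0,0,-2]},{"fingers":1,"slide":[-0.0043,0.0014,0],"turn":[0,0,-2]},{"fingers":1,"slide":[-0.0043,0.0014,0],"turn":[0,0,-2]},{"fingers":1,"slide":[0,0,0],"turn":[0,0,0]}]'
python3 -c "
from h import *
H=np.array([.573,-.396]);a=1.386+np.radians(12);u=np.array([np.cos(a),np.sin(a)]);x=np.array([u[1],-u[0]]);p=H+.125*u-.038*x
go(*p,.16,a-np.pi)
s=cam('scene'); crop(s,260,150,440,285,'s11.png',4)"
```

```text
time: 8.27
eef_pos: [0.531, -0.2704, 0.1631]
orientation: [-3.14, -0.042, 0.001]
ft_force: [-2.2, 7.3, 8.2]
finger_gap: 0.0078
t 8.27 pos [ 0.531  -0.2704  0.1631] yaw -1.544 F [-2.2309  7.2945  8.2122] gap 0.0078
turn(deg,tool) [-0.0987  0.0293  0.1211] slide now-axes [0.0009 0.0016 0.0031] slide after-turn axes [0.0009 0.0016 0.0031]
```

View pics/s11.png

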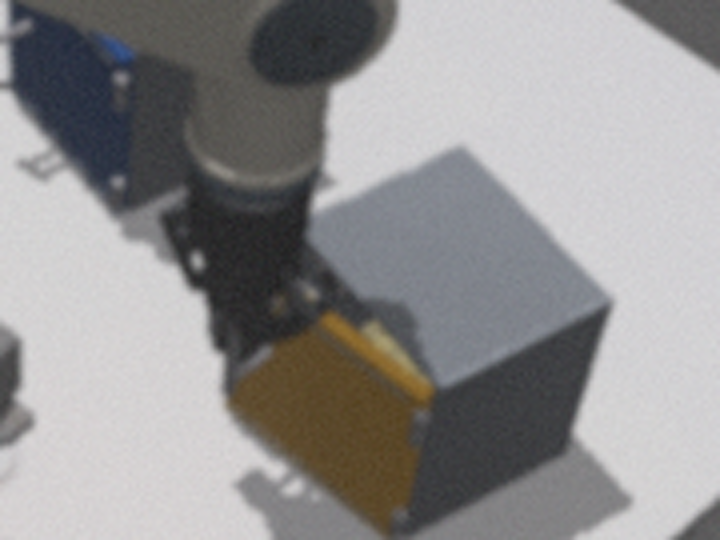

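Through the catch and following. Continue, 40° then more.

```bash
python3 -m jog '[{"fingers":1,"slide":[-0.0086,0.0035,0],"turn":[0,0,-4]},{"fingers":1,"slide":[-0.0086,0.003,0],"turn":[0,0,-4]},{"fingers":1,"slide":[-0.0086,0.003,0],"turn":[0,0,-4]},{"fingers":1,"slide":[-0.0086,0.003,0],"turn":[0,0,-4]},{"fingers":1,"slide":[-0.0086,0.003,0],"turn":[0,0,-4]},{"fingers":1,"slide":[-0.0086,0.003,0],"turn":[0,0,-4]},{"fingers":1,"slide":[-0.0086,0.003,0],"turn":[0,0,-4]},{"fingers":1,"slide":[0,0,0],"turn":[0,0,0]}]'
python3 -c "
from h import *
H=np.array([.573,-.396]);a=1.386+np.radians(40);u=np.array([np.cos(a),np.sin(a)]);x=np.array([u[1],-u[0]]);p=H+.125*u-.038*x
go(*p,.16,a-np.pi)
s=cam('scene'); crop(s,240,150,440,300,'s12.png',4)"
```

```text
time: 8.98
eef_pos: [0.4768, -0.3058, 0.163]
orientation: [-3.035, -0.803, 0.002]
ft_force: [-5.2, 6.6, 10.9]
finger_gap: 0.0078
t 8.98 pos [ 0.4768 -0.3058  0.163 ] yaw -1.053 F [-5.2183  6.5525 10.8857] gap 0.0078
turn(deg,tool) [-0.1212  0.0596  0.2381] slide now-axes [0.0015 0.0009 0.003 ] slide after-turn axes [0.0015 0.0008 0.003 ]
```

View pics/s12.png

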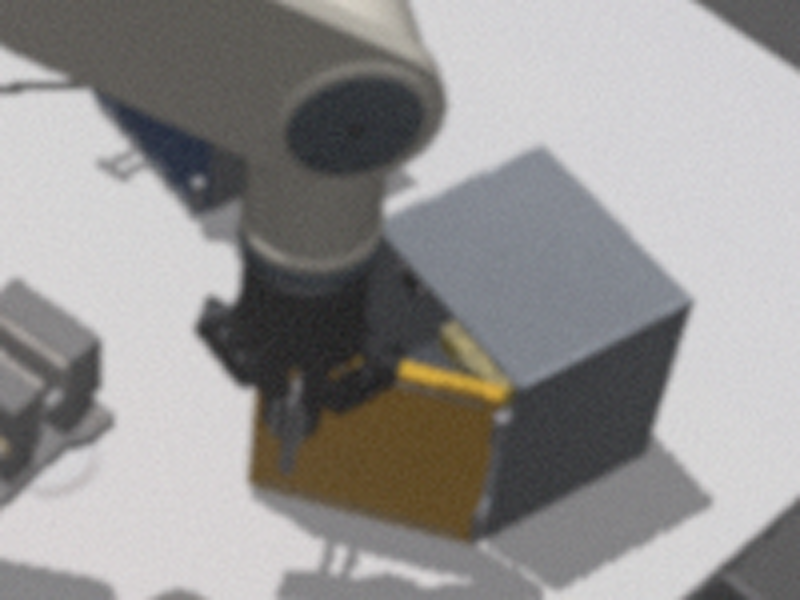

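```bash
python3 -m jog '[{"fingers":1,"slide":[-0.0086,0.003,0],"turn":[0,0,-4]},{"fingers":1,"slide":[-0.0086,0.003,0],"turn":[0,0,-4]},{"fingers":1,"slide":[-0.0086,0.003,0],"turn":[0,0,-4]},{"fingers":1,"slide":[-0.0086,0.003,0],"turn":[0,0,-4]},{"fingers":1,"slide":[-0.0086,0.003,0],"turn":[0,0,-4]},{"fingers":1,"slide":[-0.0086,0.003,0],"turn":[0,0,-4]},{"fingers":1,"slide":[0,0,0],"turn":[0,0,0]},{"fingers":1,"slide":[0,0,0],"turn":[0,0,0]}]'
python3 -c "
from h import *
H=np.array([.573,-.396]);a=1.386+np.radians(64);u=np.array([np.cos(a),np.sin(a)]);x=np.array([u[1],-u[0]]);p=H+.125*u-.038*x
go(*p,.16,a-np.pi)
s=cam('scene'); crop(s,220,150,440,340,'s13.png',3.6);print(proj(s,[.337,-.357,.122]))"
```

```text
time: 9.7
eef_pos: [0.4493, -0.3524, 0.163]
orientation: [-2.805, -1.412, 0.002]
ft_force: [-5.5, 1.7, 10.3]
finger_gap: 0.0084
t 9.7 pos [ 0.4493 -0.3524  0.163 ] yaw -0.638 F [-5.5337  1.6707 10.3061] gap 0.0084
turn(deg,tool) [-0.0743  0.0295  0.0161] slide now-axes [0.0007 0.0003 0.003 ] slide after-turn axes [0.0007 0.0003 0.003 ]
[284.7632 305.4707]
```

View pics/s13.png

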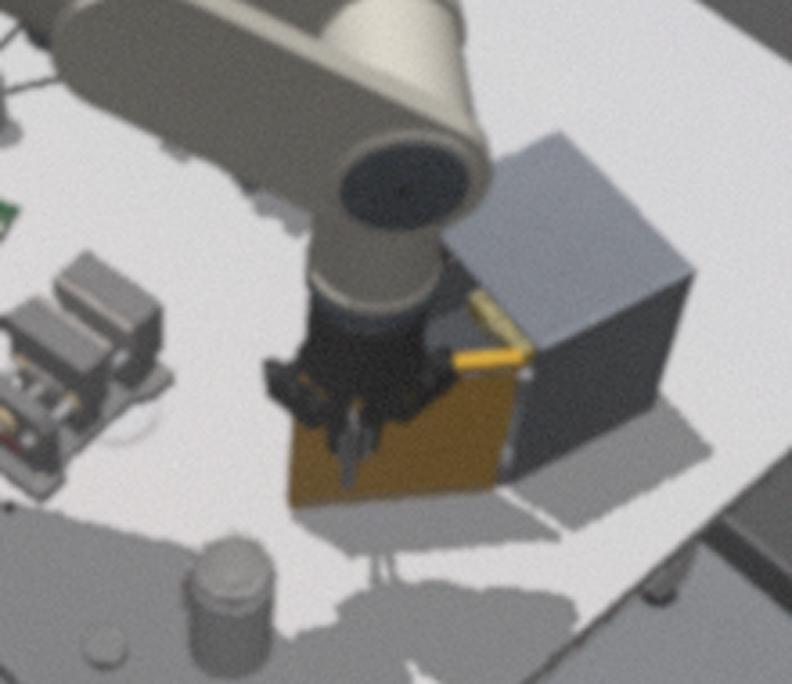

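Door is at about 64° and the dispenser is clear. Release, rise, and back off left.

```bash
python3 -m jog '[{"fingers":0,"slide":[0,0,0],"turn":[0,0,0]},{"fingers":0,"slide":[0,0,0],"turn":[0,0,0]},{"fingers":0,"slide":[0,0,0],"turn":[0,0,0]},{"fingers":0,"slide":[0,0,0],"turn":[0,0,0]},{"fingers":0,"slide":[0,0,0],"turn":[0,0,0]},{"fingers":0,"slide":[0,0,0],"turn":[0,0,0]},{"fingers":0,"slide":[0,0,0],"turn":[0,0,0]},{"fingers":0,"slide":[0,0,-0.02],"turn":[0,0,0]},{"fingers":0,"slide":[0,0,-0.03],"turn":[0,0,0]},{"fingers":0,"slide":[0,0,-0.04],"turn":[0,0,0]}]'
python3 -c "
from h import *
go(.25,-.5,.35,-.963)"
```

```text
time: 10.58
eef_pos: [0.449, -0.3511, 0.2508]
orientation: [-2.802, -1.41, 0.004]
ft_force: [-0.0, 0.1, -0.4]
finger_gap: 0.0855
t 10.58 pos [ 0.449  -0.3511  0.2508] yaw -0.638 F [-0.0434  0.0553 -0.3895] gap 0.0855
turn(deg,tool) [-0.3071  0.0423 18.6123] slide now-axes [-0.2381 -0.0717 -0.0989] slide after-turn axes [-0.2484  0.0086 -0.0992]
```

```bash
python3 -m jog '[{"fingers":0,"slide":[0,0,-0.03],"turn":[0,0,0]},{"fingers":0,"slide":[0.031,-0.023,-0.006],"turn":[0,0,0]},{"fingers":0,"slide":[0.031,-0.023,-0.006],"turn":[0,0,0]},{"fingers":0,"slide":[0.031,-0.023,-0.006],"turn":[0,0,0]},{"fingers":0,"slide":[0.031,-0.023,-0.006],"turn":[0,0,0]},{"fingers":0,"slide":[0.031,-0.023,-0.006],"turn":[0,0,0]},{"fingers":0,"slide":[0.031,-0.023,-0.006],"turn":[0,0,0]},{"fingers":0,"slide":[0.031,-0.023,-0.006],"turn":[0,0,0]},{"fingers":0,"slide":[0.031,-0.023,-0.006],"turn":[0,0,0]},{"fingers":0,"slide":[0,0,0],"turn":[0,0,0]}]'
python3 -c "
from h import *
s=cam('scene'); crop(s,190,100,430,345,'s14.png',2.4)"
```

```text
time: 11.42
eef_pos: [0.4505, -0.0381, 0.3316]
orientation: [-2.802, -1.417, -0.004]
ft_force: [0.8, -0.8, 0.3]
finger_gap: 0.0849
```

View pics/s14.png

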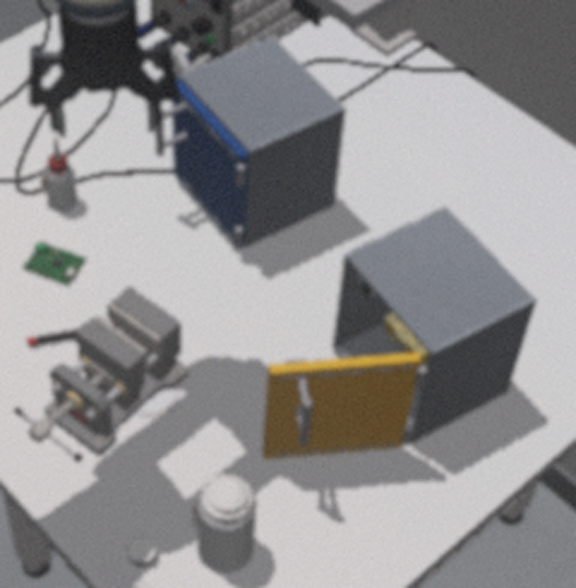

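```bash
python3 -c "
from h import *
np.set_printoptions(precision=3,suppress=True)
s=cam('scene'); old=cv2.imread('pics/s2.png')[:,:,::-1]
S=lambda x,y:(190+x/2.4,100+y/2.4)
for n,h,f in (('yellow',(424,357),(268,370)),('blue',(243,157),(182,87))):
    a,b=onz(s,*S(*h),.173)[:2],onz(s,*S(*f),.173)[:2]; d=b-a; print(n,a,b,np.hypot(*d),'open',np.arctan2(d[1],d[0])-1.388)
for n,(x0,y0,x1,y1) in (('flux',(205,155,226,190)),('disp',(265,290,305,345))):
    A=old[y0:y1,x0:x1].astype(float).mean(2);B=s['color'][y0:y1,x0:x1].astype(float).mean(2)
    print(n,cv2.phaseCorrelate(A,B),abs(A-B).mean())
"
```

```text
yellow [ 0.577 -0.392] [ 0.444 -0.298] 0.16302517936494898 open 1.1420653490923565
blue [ 0.632 -0.052] [0.656 0.088] 0.1417238370503501 open 0.00845088847150377
flux ((0.07868710062884077, -0.00811889530083576), 0.9473889623107945) 4.031292517006803
disp ((0.021592271939429253, 0.7305396860232172), 0.5971569550051277) 18.035151515151515
```

```bash
python3 -c "
from h import *
s=cam('scene')['color'][:,:,::-1]; old=cv2.imread('pics/s2.png')
f=lambda i:cv2.resize(i[285:350,255:320],None,fx=6,fy=6,interpolation=cv2.INTER_CUBIC)
cv2.imwrite('pics/cmp.png',np.hstack([f(old),f(s)]))"
```

```text
(no output)
```

View pics/cmp.png

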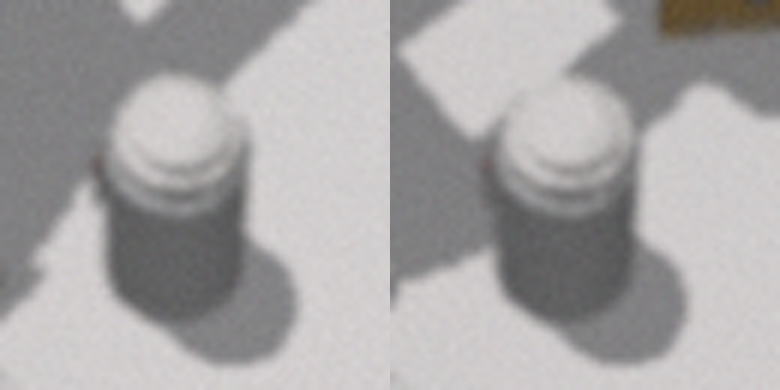

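The dispenser sits at the same pixels in both pictures (dome top at about (178,75) and (568,75) = 178+390). It has not moved; only the shadows around it differ. Handing in.

```bash
python3 -c "
from h import *
print(job.finish_job(), env.get_state()['time'])"
```

```text
the job is handed in; nothing more can be done
the job is handed in; nothing more can be done
```

The blue door is shut and the yellow door is open, and I handed the job in at about 11.5 s of the 48 s allowed. I gripped the blue handle, swung the door closed and pressed it home against its stop, then released it. I then gripped the yellow handle, pulled the door through its catch, opened it and let go.

- **Blue door:** about 0.01 rad in the last picture, which is shut within measuring error, and flush with the cabinet in both views taken right after release. The visible top edge measured 142 mm, short of the door's 158 mm, so that single angle reading is rough.
- **Yellow door:** about 1.14 rad from the picture and 1.12 rad from the arm's path. Half open is 0.875 rad.
- **Flux bottle and dispenser:** neither has moved. The automatic picture comparison for the dispenser gave a weak 0.7-pixel shift, because the shadows had changed. A side-by-side look showed it at the same pixels.
- **Robot:** the arm was clear of everything at hand-in. The highest wrist force I read was about 20 N, taken only at the end of each move.

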